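# Locate a comb in a spring-bed fixture

### The job

Load the riveted comb, standing on its long edge, into the locating fixture: press it down on the sprung bed in front of the two hooked side stops, slide it under their lips until it lies flat against both stops, and only then slide it along until it is fully home against the end stop, with the stop's sensing pin pushed in. Let go, so that it stays held there by the bed, and leave the other things on the table where they are.

Things in the scene. Friction and masses are not known exactly. Their poses are not given: they have to be found in the camera images.
- comb: The one riveted comb standing by itself on its long edge on the open table near the robot: a plain bar 128 long (own x), 12 thick (own y) and 34 high (own z) mm, about 60 g, pale slotted plates on both faces of a dark core. Origin: centre of its underside. Ends and faces are alike. Grip it across the 12 mm.
- fixture: Fixed fixture on a 12 mm aluminium plate, x -87 to +127, y -55 to +40 mm in its own frame. Own x runs along the comb towards the end stop, own y towards the side stops, z up. Origin: on the plate's underside (table height), under the middle of the comb's thickness when it is against the side stops. The seated comb's origin is at y = 0, x between -8 and +8 mm (by the end stop's setting).
- side_stops (a point): Point of the fixture midway between its two steel side stops, in the plane of their faces (which look to -y), 57 mm over the table, at the underside of their lips. The stops stand 50 mm either side of it along x, each 24 mm wide; the 76 mm gap between leaves room for a finger. The lips overhang 7 mm from the faces towards -y and are 8 mm thick. Axes as the fixture's.
- load_place (a point): Where to set the comb's underside centre down: on top of the raised bed, 28 mm over the table, at x = -22, y = -14 mm of the fixture: clear of the lips (which end at y = -1 mm) and short of the end stop at any setting. Axes as the fixture's.
- end_range (a point): Middle of the end stop's range, 40 mm over the table. The stop is a 30 mm wide block at the fixture's +x end with an 18 mm round spindle along x; its setting differs each time and is not measured: the spindle's flat face, on which the comb's end must come to rest, lies within 8 mm of this point along x. A thin sensing pin stands 5 mm out of the face.
- bed (a joint): Sprung flat steel bed, 124 mm along x, y -34.5 to +5.5 mm, that carries the comb. Value: m pressed down. 0: up, top 28 mm over the table, a comb on it is 5 mm too tall for the lips. 0.008: hard stop, top at 20 mm. Takes 4.5 N to start, 7 N at the bottom; rises when let go, and clamps a comb under the lips up against them, at about 0.005.
- seat_pin (a joint): Sensing pin in the end stop's face, 7 mm diameter. Value: how far it is pushed in, m. 0: out by 5 mm; 0.005: flush with the face, comb home. Takes about half a newton; the clamped comb holds it in.
- marker: Bystander: black marker pen lying on the table, 134 x 17 mm. Origin: centre of its underside. Leave alone.
- oil_bottle: Bystander: small upright oil bottle, 36 mm across, 126 mm high. Origin: centre of its underside. Leave standing.

How it is judged:
On the way, in this order (a step that is already met when the one before it is completed fails the run):
1. the comb is pressed down on the sprung bed, in front of the lips (value of joint bed above 0.005 m and contact force between comb and fixture above 3 N and y of comb in the frame of fixture below -0.006 m), for 0.05 s.
2. the comb is under the lips, flat against both side stops, before it reaches the end stop (y of comb in the frame of fixture above -0.003 m and angle between the x axis of comb and the x axis of fixture, either way round below 0.04 rad and value of joint bed above 0.003 m and value of joint seat_pin below 0.002 m), for 0.1 s.
At the end, for the whole second after the job is handed in: The comb stands upright on the sprung bed, clamped under both lips (bed at least 3 mm down), within 2.5 mm of the side stops and parallel to them within 0.03 rad, with the end stop's pin pushed in at least 3 of its 5 mm; released and at rest (y of comb in the frame of fixture between -0.0025 and 0.0025 m and angle between the x axis of comb and the x axis of fixture, either way round below 0.03 rad and angle between comb's own z axis and vertical below 0.06 rad and z of comb in the frame of fixture between 0.019 and 0.0255 m and value of joint each of bed, seat_pin above 0.003 m and linear speed of comb below 0.01 m/s); the robot touches nothing.
It fails at once if a bystander is pushed away or knocked over (distance of any of marker, oil_bottle from where it was at the start of the episode above 0.03 m or angle between oil_bottle's own z axis and vertical above 0.5 rad).
It also fails if it takes over 48 s, if anything falls off the work surface, if the arm or the gripper's body presses on something with over 40 N, if the wrist force passes 120 N, or if a joint passes its speed limit or range.

### The arm

A 6-joint arm with a two-finger parallel gripper is mounted at the origin on the work surface; the furniture and walls round the work are solid. World frame = base frame: x ahead of the robot, y to its left, z up, the work surface at z = 0. Lengths are in m, angles in rad, forces in N, time in s.
With the tool pointing down it reaches from about 0.35 to 0.85 m from the base axis. Payload 8.1 kg.
Tool frame: the origin (TCP) lies on the centre line of the jaws, within the pads' length; the fingertips stand 11 mm ahead of it and the grasp point (between the pads) lies 8 mm behind it; z points along the fingers, y is the line along which they close (so a half turn about z gives the same grasp; the last joint's range is limited). The gripper opens to 85 mm and grips with 20 to 120 N. Pads are 22 mm wide; open, the fingers measure 114 mm over their backs; the gripper's body (76 mm by 85 mm) begins 54 mm behind the grasp point. The pads swing forward as they close: fully open they stand 13 mm farther back than shut.
Start: joints at [1.13, 0.13, 1.488, -0, 1.523, -0.085], TCP at [0.209, 0.562, 0.242] pointing down, gripper open.
Joint ranges: [-2.96, 2.96], [-0.89, 2.26], [0.02, 2.5], [-1.34, 4.48], [0, 2.73], [-2.66, 2.66]. Speed limits (rad/s): [2.39, 2.39, 2.79, 3.14, 3.14, 3.14].

### API

Orientations are given as [roll, pitch, yaw] about the fixed x, y, z axes, in that order (R = Rz(yaw) Ry(pitch) Rx(roll)).
In Python, from bench import ctrl gives the robot as it stands.
- The arm moves only by the tool play_rows, never from a script. Its argument "increments" is a list of rows, each an object of numbers: "dx", "dy", "dz": the shift along the tool's x, y, z in units of 40 mm (1.0 is 40 mm); "wx", "wy", "wz": the turn, a rotation vector about the tool's x, y, z in units of 6 degrees (1.0 is 6 degrees); "fingers": the opening, from 0 (shut) to 1 (fully open). In form: [{"dx": .., "dy": .., "dz": .., "wx": .., "wy": .., "wz": .., "fingers": ..}, ...]. A call has 1 to 12 rows; each row shifts and turns the commanded pose from where the row before left it, along the tool's axes as they then stand; what a row does not reach is not made up. A row lasts 1/12 s, in which the tool goes at most 41.7 mm and 7.16 degrees, less where a joint would pass 70% of its speed; a pose out of reach is approached as far as the arm can. A call is refused whole if a number of a shift passes 1 or a number of a turn 1, either way. A call with a gripper value outside its range is refused whole. The fingers move at their own pace and stop on an object; the grip force is fixed at half the most. Time passes only in rows, so rows that do not move let the fingers close. It gives the time, the measured TCP pose, the force, the opening and the grip force at its end, in the units of the state.
- ctrl.observe(): the state, without advancing time (a new reading comes with each control period).
- ctrl.get_image(name): name is "scene" or "top" or "wrist"; returns a dict with "color" (420x560x3 uint8, red, green, blue), "fovy" (degrees; the focal length in pixels is half the picture's height over the tangent of half this angle, whatever the lens; pixels are square), "cx", "cy" (the principal point, pixels), "camera_from_world" (4x4, takes a point from world to camera coordinates). Camera axes: x right, y down, z forward; pixel columns grow to the right and rows downward; lengths in m; the calibration is good to about 2 mm. A picture is of the moment at which its call begins. There is no depth.
- ctrl.hand_in(): hands the job in; it is judged then, once.
The state is a dict: "time_s": time; "joint_positions": joint angles; "dq": joint speeds; "joint_torque": joint torques, N m; "tcp_pos": TCP position; "ee_rot": TCP orientation; "ft_force": force on the tool from outside, world axes, zero at the start; "ft_torque": the same for the moment, N m; "width": finger opening in m; "grip_force": force on a finger pad.
Only numpy, scipy, OpenCV 4.12 (cv2) and the standard library are available. Lean on these libraries where they do the work, as an engineer would, in place of code of your own. Each camera call takes 0.05 s, during which the arm holds its last target. There are 200 camera calls.

## Working session

There is one attempt and no reset: what is moved stays moved. The work goes in short steps, Python scripts to look and compute and a tool call to move; the robot and the scene stay as the last step left them, time stands still between calls to the robot, and variables do not carry over. Pictures are saved under pics/ and viewed, at most 10 in all, crops included, and the job is handed in when it is done.

Besides the shell and the picture viewer there is one more tool, called after "Request:" as a command line: name --argument value ..., lists and objects as JSON in quotes. play_rows: Moves the arm, as the interface text tells. Its arguments: {"type":"object","properties":{"increments":{"type":"array"}},"required":["increments"]}

```bash
mkdir -p pics; cat > h.py <<'E'
import numpy as np, cv2
from bench import ctrl
def shot(n,f):
    d=ctrl.get_image(n); cv2.imwrite(f'pics/{f}.png',d['color'][:,:,::-1]); np.savez(f'pics/{f}.npz',**d); return d
def ray(d,u,v):
    f=210/np.tan(np.radians(float(d['fovy']))/2); T=np.array(d['camera_from_world']); R=T[:3,:3]
    return -R.T@T[:3,3], R.T@np.array([(u-d['cx'])/f,(v-d['cy'])/f,1])
def plane(d,u,v,z):
    o,r=ray(d,u,v); return o+r*(z-o[2])/r[2]
def pix(d,p):
    f=210/np.tan(np.radians(float(d['fovy']))/2); T=np.array(d['camera_from_world']); c=T[:3,:3]@p+T[:3,3]
    return np.array([f*c[0]/c[2]+d['cx'],f*c[1]/c[2]+d['cy']])
E
python3 - <<'E'
from h import *
for n in ['scene','top','wrist']:
    d=shot(n,n+'0'); o,r=ray(d,d['cx'],d['cy']); print(n,o.round(3),r.round(2),d['fovy'])
s=ctrl.observe(); print(s['tcp_pos'],s['ee_rot'],s['time_s'],s['width'])
E
```

```text
scene [ 0.159 -0.319  0.628] [ 0.41  0.63 -0.66] 49.1804479107892
top [0.422 0.203 0.915] [ 0.08  0.02 -1.  ] 44.190491956693684
wrist [0.14  0.588 0.374] [ 0.27 -0.1  -0.96] 64.70756243810811
[0.20879942 0.5620662  0.2414599 ] [-3.14014667e+00 -1.26593835e-04  2.78580149e+00] 0.15 0.08505460694061805
```

View pics/top0.png

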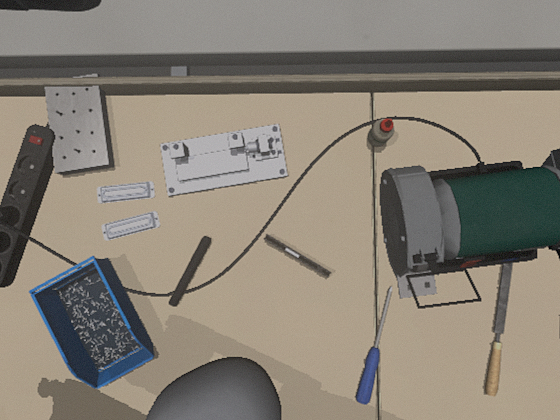

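View pics/scene0.png

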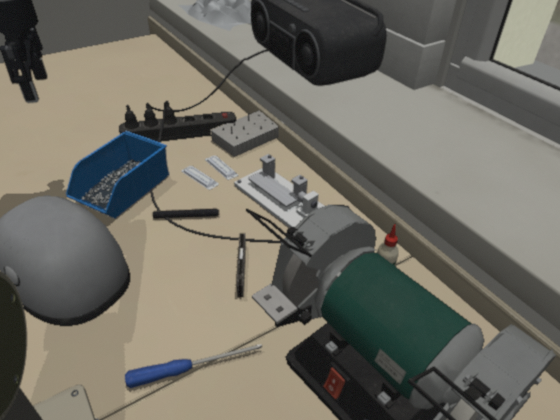

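The top view shows the fixture at about (223,158), with the end stop on its right at (268,147). There are two dark bars, at (190,270) and (297,256), and the oil bottle is at (383,128). I'll zoom in to tell the comb from the marker.

```bash
python3 - <<'E'
import cv2,numpy as np
t=cv2.imread('pics/top0.png'); s=cv2.imread('pics/scene0.png')
a=cv2.resize(t[225:315,155:345],(400,190),interpolation=cv2.INTER_CUBIC)
b=cv2.resize(s[190:310,130:290],(400,300),interpolation=cv2.INTER_CUBIC)
c=cv2.resize(t[115:205,155:295],(400,257),interpolation=cv2.INTER_CUBIC)
e=cv2.resize(s[145:235,225:335],(400,327),interpolation=cv2.INTER_CUBIC)
im=np.zeros((590,800,3),np.uint8)
im[:190,:400]=a; im[200:500,:400]=b; im[:257,400:]=c; im[260:587,400:]=e
cv2.imwrite('pics/z1.png',im)
E
```

```text
(no output)
```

View pics/z1.png

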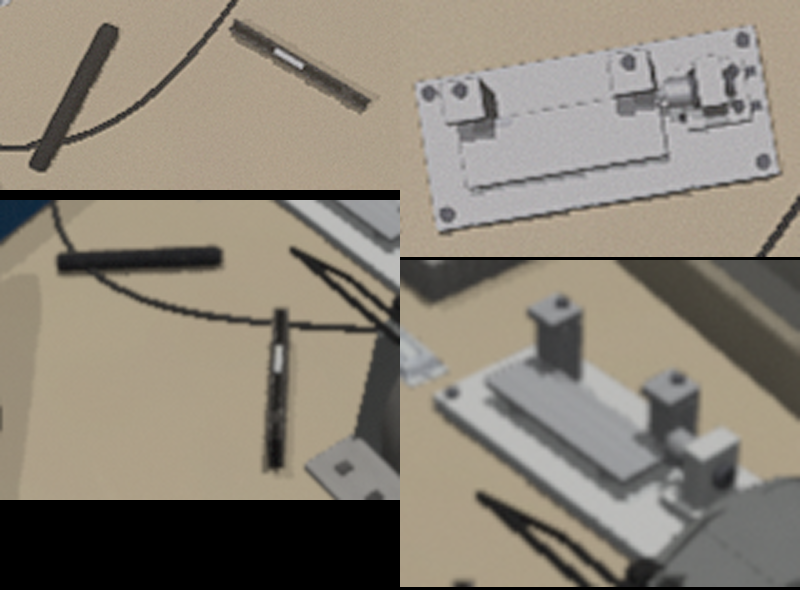

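The right-hand bar, (265,236)–(330,275), has pale edges and a white patch. The left bar is plain black with rounded ends, like a pen. I'll check this by height from the two views, and measure the fixture corners.

```bash
python3 - <<'E'
from h import *
t=np.load('pics/top0.npz'); s=np.load('pics/scene0.npz')
def tri(a,b):
    o1,r1=ray(t,*a);o2,r2=ray(s,*b)
    k=np.linalg.lstsq(np.stack([r1,-r2],1),o2-o1,rcond=None)[0]
    p,q=o1+k[0]*r1,o2+k[1]*r2
    return ((p+q)/2).round(4), round(np.linalg.norm(p-q),4)
T=lambda x,y:(155+x*190/400-.3,225+y*90/190-.3)
S=lambda x,y:(130+x*160/400-.3,190+(y-200)*.4-.3)
C=lambda x,y:(155+(x-400)*.35-.3,115+y*.35-.3)
E=lambda x,y:(225+(x-400)*110/400-.3,145+(y-260)*90/327-.3)
print('A',tri(T(112,28),S(221,257)),tri(T(38,166),S(57,263)))
print('B',tri(T(234,25),S(281,310)),tri(T(366,106),S(275,468)),'patch',tri(T(289,58),S(278,358)))
ga=cv2.cvtColor(t['color'],cv2.COLOR_RGB2GRAY)
for x0,x1,y0,y1 in [(160,215,230,310),(255,335,228,282)]:
    m=(ga[y0:y1,x0:x1]<75).astype(np.uint8); n,l,st,c=cv2.connectedComponentsWithStats(m); 
    for i in range(1,n):
        if st[i,4]>60: 
            y,x=np.nonzero(l==i); r=cv2.minAreaRect(np.stack([x+x0,y+y0],1).astype(np.float32)); print(st[i,4],r)
            for z in (0.017,0.034):
                b=[plane(t,*q,z)[:2] for q in cv2.boxPoints(r)]; print(z,np.round(b,4).tolist(), [round(np.linalg.norm(b[k]-b[k-1]),4) for k in range(2)])
# plate corners z=.012
print('plate')
for q in [(416,84),(752,27),(780,177),(440,233)]: print(plane(t,*C(*q),.012).round(4))
print('bed')
for q in [(470,189),(668,156)]: print(plane(t,*C(*q),.028).round(4))
print('stop tops z.065')
for q in [(443,83),(482,79),(608,57),(648,53),(497,118),(655,93)]: print(plane(t,*C(*q),.065).round(4))
print('bottle',tri((384,124),(392,232)))
E
```

```text
A (array([0.4413, 0.339 , 0.0086]), np.float64(0.0019)) (array([0.3263, 0.4006, 0.0085]), np.float64(0.0019))
B (array([0.4422, 0.2366, 0.0319]), np.float64(0.0006)) (array([0.3758, 0.1283, 0.0046]), np.float64(0.0015)) patch (array([0.4153, 0.1923, 0.0342]), np.float64(0.0005))
803 ((195.52001953125, 275.1400146484375), (34.20000076293945, 76.80000305175781), 36.869895935058594)
0.017 [[0.3413, 0.4227], [0.4469, 0.3434], [0.4111, 0.2957], [0.3063, 0.3749]] [np.float64(0.0592), np.float64(0.132)]
0.034 [[0.3429, 0.4185], [0.4465, 0.3408], [0.4114, 0.2939], [0.3085, 0.3717]] [np.float64(0.0581), np.float64(0.1295)]
78 ((274.80120849609375, 242.07568359375), (22.824384689331055, 4.684718608856201), 29.357755661010742)
0.017 [[0.4388, 0.241], [0.4459, 0.237], [0.4263, 0.2026], [0.4193, 0.2067]] [np.float64(0.0395), np.float64(0.0081)]
0.034 [[0.4385, 0.2403], [0.4454, 0.2364], [0.4262, 0.2026], [0.4194, 0.2066]] [np.float64(0.0388), np.float64(0.008)]
82 ((308.7067565917969, 262.1094665527344), (24.538110733032227, 4.522914886474609), 27.897274017333984)
0.017 [[0.4043, 0.184], [0.4112, 0.1802], [0.3913, 0.1431], [0.3845, 0.1468]] [np.float64(0.0421), np.float64(0.0078)]
0.034 [[0.4046, 0.1843], [0.4114, 0.1807], [0.3919, 0.1442], [0.3852, 0.1479]] [np.float64(0.0413), np.float64(0.0076)]
plate
[0.6074 0.4246 0.012 ]
[0.6413 0.2154 0.012 ]
[0.5473 0.1987 0.012 ]
[0.5142 0.4086 0.012 ]
bed
[0.5393 0.3869 0.028 ]
[0.5585 0.2665 0.028 ]
stop tops z.065
[0.597  0.3957 0.065 ]
[0.5991 0.3728 0.065 ]
[0.6115 0.2989 0.065 ]
[0.6136 0.2755 0.065 ]
[0.576  0.3638 0.065 ]
[0.5899 0.2714 0.065 ]
bottle (array([0.6198, 0.0441, 0.1039]), np.float64(0.0056))
```

View pics/wrist0.png

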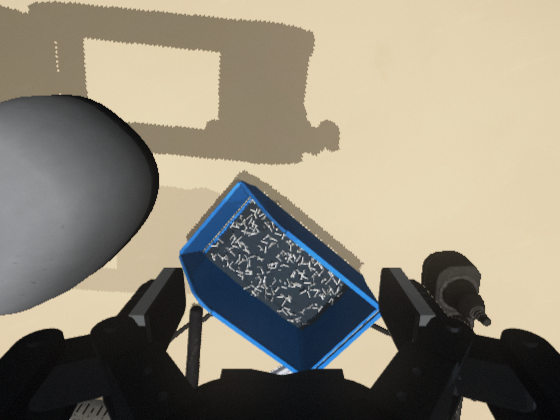

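The right-hand bar is the comb: its patch triangulates to z = 34 mm. Its centre is near (0.410, 0.182) and its direction is about 60°. The left bar is the marker. The fixture origin is near (0.582, 0.333), with its x axis at −80.8°; the bed and stops agree to about 1 mm. The wrist view shows the bin below and a grey object at (60,200). I'll locate that object before moving.

```bash
python3 - <<'E'
from h import *
t=np.load('pics/top0.npz'); s=np.load('pics/scene0.npz'); w=np.load('pics/wrist0.npz')
def tri(d,a,e,b):
    o1,r1=ray(d,*a);o2,r2=ray(e,*b)
    k=np.linalg.lstsq(np.stack([r1,-r2],1),o2-o1,rcond=None)[0]
    p,q=o1+k[0]*r1,o2+k[1]*r2
    return p.round(3),q.round(3)
print(tri(t,(215,410),s,(60,250)))
print(tri(t,(280,405),w,(20,290)), tri(t,(232,358),w,(155,170)))
for p in [(.407,.177,.26),(.58,.333,.2)]: print(pix(t,np.array(p)))
print('comb end far',plane(t,328.5,274.9,.034),plane(t,265.8,236.5,.034))
print('wrist self', ctrl.observe()['joint_positions'])
E
```

```text
(array([0.164, 0.318, 0.066]), array([0.145, 0.323, 0.072]))
(array([0.169, 0.214, 0.054]), array([0.22 , 0.24 , 0.039])) (array([ 0.177,  0.325, -0.268]), array([ 0.159,  0.317, -0.265]))
[306.362227   259.99992983]
[192.50349296 135.96313119]
comb end far [0.37663945 0.13109818 0.034     ] [0.44190675 0.23672198 0.034     ]
wrist self [ 1.12961387e+00  1.31028741e-01  1.48903089e+00  2.81097904e-06
  1.52298454e+00 -8.53915201e-02]
```

Request:
play_rows --increments '[{"dx": -0.667,"dy": -0.607,"fingers": 1},{"dx": -0.667,"dy": -0.607,"fingers": 1},{"dx": -0.667,"dy": -0.607,"fingers": 1},{"dx": -0.667,"dy": -0.607,"fingers": 1},{"dx": -0.667,"dy": -0.607,"fingers": 1},{"dx": -0.667,"dy": -0.607,"fingers": 1},{"dx": -0.667,"dy": -0.607,"fingers": 1},{"dx": -0.667,"dy": -0.607,"fingers": 1},{"dx": -0.667,"dy": -0.607,"fingers": 1},{"dx": -0.667,"dy": -0.607,"fingers": 1},{"dx": -0.667,"dy": -0.607,"fingers": 1},{"dx": -0.667,"dy": -0.607,"fingers": 1}]'

```text
invalid input at $.increments[0]: expected keys dx, dy, dz, wx, wy, wz, fingers
```

Request:
play_rows --increments '[{"wz": 1,"fingers": 1},{"wz": 1,"fingers": 1},{"wz": 1,"fingers": 1},{"wz": 1,"fingers": 1},{"wz": 1,"fingers": 1},{"wz": 1,"fingers": 1},{"wz": 1,"fingers": 1},{"wz": 1,"fingers": 1},{"wz": 1,"fingers": 1},{"wz": 1,"fingers": 1},{"wz": 1,"fingers": 1},{"wz": 1,"fingers": 1}]'

```text
invalid input at $.increments[0]: expected keys dx, dy, dz, wx, wy, wz, fingers
```

Request:
play_rows --increments '[{"wz": 1,"fingers": 1},{"wz": 1,"fingers": 1},{"wz": 1,"fingers": 1},{"wz": 1,"fingers": 1},{"wz": 0.75,"fingers": 1},{"fingers": 1},{"fingers": 1}]'

```text
invalid input at $.increments[0]: expected keys dx, dy, dz, wx, wy, wz, fingers
```

All seven keys are needed in every row.

Request:
play_rows --increments '[{"dx": -0.667,"dy": -0.607,"dz": 0,"wx": 0,"wy": 0,"wz": 0,"fingers": 1},{"dx": -0.667,"dy": -0.607,"dz": 0,"wx": 0,"wy": 0,"wz": 0,"fingers": 1},{"dx": -0.667,"dy": -0.607,"dz": 0,"wx": 0,"wy": 0,"wz": 0,"fingers": 1},{"dx": -0.667,"dy": -0.607,"dz": 0,"wx": 0,"wy": 0,"wz": 0,"fingers": 1},{"dx": -0.667,"dy": -0.607,"dz": 0,"wx": 0,"wy": 0,"wz": 0,"fingers": 1},{"dx": -0.667,"dy": -0.607,"dz": 0,"wx": 0,"wy": 0,"wz": 0,"fingers": 1},{"dx": -0.667,"dy": -0.607,"dz": 0,"wx": 0,"wy": 0,"wz": 0,"fingers": 1},{"dx": -0.667,"dy": -0.607,"dz": 0,"wx": 0,"wy": 0,"wz": 0,"fingers": 1},{"dx": -0.667,"dy": -0.607,"dz": 0,"wx": 0,"wy": 0,"wz": 0,"fingers": 1},{"dx": -0.667,"dy": -0.607,"dz": 0,"wx": 0,"wy": 0,"wz": 0,"fingers": 1},{"dx": -0.667,"dy": -0.607,"dz": 0,"wx": 0,"wy": 0,"wz": 0,"fingers": 1},{"dx": -0.667,"dy": -0.607,"dz": 0,"wx": 0,"wy": 0,"wz": 0,"fingers": 1}]'

```text
time_s: 1.15
tcp_pos: [0.4079, 0.1761, 0.2422]
ee_rot: [3.141, 0.0, 2.786]
ft_force: [1.0, 0.4, -0.6]
width: 0.0854
grip_force: 0.0
```

Request:
play_rows --increments '[{"dx": 0,"dy": 0,"dz": 0,"wx": 0,"wy": 0,"wz": 1,"fingers": 1},{"dx": 0,"dy": 0,"dz": 0,"wx": 0,"wy": 0,"wz": 1,"fingers": 1},{"dx": 0,"dy": 0,"dz": 0,"wx": 0,"wy": 0,"wz": 1,"fingers": 1},{"dx": 0,"dy": 0,"dz": 0,"wx": 0,"wy": 0,"wz": 1,"fingers": 1},{"dx": 0,"dy": 0,"dz": 0,"wx": 0,"wy": 0,"wz": 1,"fingers": 1},{"dx": 0,"dy": 0,"dz": 0,"wx": 0,"wy": 0,"wz": 1,"fingers": 1},{"dx": 0,"dy": 0,"dz": 0,"wx": 0,"wy": 0,"wz": 1,"fingers": 1},{"dx": 0,"dy": 0,"dz": 0,"wx": 0,"wy": 0,"wz": 1,"fingers": 1},{"dx": 0,"dy": 0,"dz": 0,"wx": 0,"wy": 0,"wz": 1,"fingers": 1},{"dx": 0,"dy": 0,"dz": 0,"wx": 0,"wy": 0,"wz": 1,"fingers": 1},{"dx": 0,"dy": 0,"dz": 0,"wx": 0,"wy": 0,"wz": 1,"fingers": 1},{"dx": 0,"dy": 0,"dz": 0,"wx": 0,"wy": 0,"wz": 1,"fingers": 1}]'

```text
time_s: 2.15
tcp_pos: [0.4074, 0.1777, 0.242]
ee_rot: [-3.141, 0.0, 1.524]
ft_force: [0.7, -0.0, 0.7]
width: 0.0854
grip_force: 0.0
```

Request:
play_rows --increments '[{"dx": 0,"dy": 0,"dz": 0,"wx": 0,"wy": 0,"wz": 1,"fingers": 1},{"dx": 0,"dy": 0,"dz": 0,"wx": 0,"wy": 0,"wz": 1,"fingers": 1},{"dx": 0,"dy": 0,"dz": 0,"wx": 0,"wy": 0,"wz": 1,"fingers": 1},{"dx": 0,"dy": 0,"dz": 0,"wx": 0,"wy": 0,"wz": 1,"fingers": 1},{"dx": 0,"dy": 0,"dz": 0,"wx": 0,"wy": 0,"wz": 0.75,"fingers": 1},{"dx": 0,"dy": 0,"dz": 0,"wx": 0,"wy": 0,"wz": 0,"fingers": 1},{"dx": 0,"dy": 0,"dz": 0,"wx": 0,"wy": 0,"wz": 0,"fingers": 1}]'

```text
time_s: 2.73
tcp_pos: [0.4075, 0.1777, 0.2421]
ee_rot: [-3.141, 0.0, 1.034]
ft_force: [-0.5, -0.1, -0.5]
width: 0.0855
grip_force: 0.0
```

```bash
python3 - <<'E'
from h import *
d=shot('wrist','wrist1')
for p in [(.4419,.2367,.034),(.3766,.1311,.034),(.5818,.3328,.012)]: print(pix(d,np.array(p)))
E
```

```text
[281.19806852 115.58339675]
[279.24682362 233.34057348]
[358.92573645 -59.82401339]
```

View pics/wrist1.png

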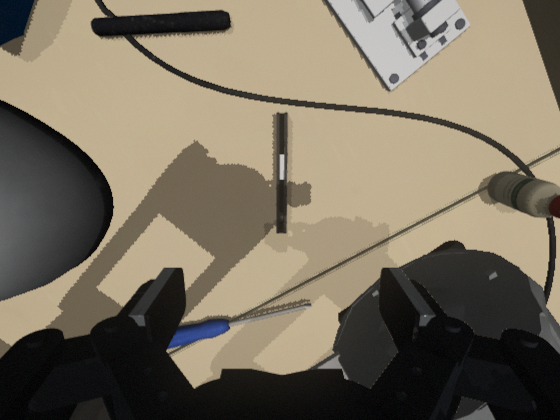

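The wrist view shows the comb vertical at column 281, rows 113–233, which agrees with the prediction. The grinder is to the right, at (450,330). I'll measure the comb accurately and check the clearance to the grinder.

```bash
python3 - <<'E'
from h import *
d=np.load('pics/wrist1.npz'); t=np.load('pics/top0.npz')
g=cv2.cvtColor(d['color'],cv2.COLOR_RGB2GRAY)
print(g[130,270:296],g[215,270:296]); print(g[105:120,281],g[226:240,281])
for z in (.05,.1,.15): print(z,plane(t,382,195,z),plane(t,382,240,z))
for r in (116,130,146,188,205,225):
    row=g[r,268:298].astype(float); bg=np.median(np.r_[row[:5],row[-5:]]); wgt=np.clip(bg-row-25,0,None); u=268+(wgt*np.arange(30)).sum()/wgt.sum(); print(r,round(u,2),plane(d,u,r,.034).round(4))
print(plane(d,281.5,112.5,.034),plane(d,281.5,233.5,.034))
E
```

```text
[176 175 176 123 105 106  88  68  66  54  45  45  44  42  64  67  70 101
 148 155 155 153 173 173 177 176] [103 104 104 103 104 105  75  48  43  46  44  51  54  47  46  50  86 146
 155 155 165 174 176 177 176 176]
[174 176 175 176 175 176 177 159 101  42  42  42  42  42  40] [ 34  33  36  38  37  37  62 122 155 152 155 155 155 155]
0.05 [0.50983651 0.04134963 0.05      ] [0.43470702 0.04294398 0.05      ]
0.1 [0.50476046 0.05067158 0.1       ] [0.43397389 0.05217376 0.1       ]
0.15 [0.4996844  0.05999353 0.15      ] [0.43324077 0.06140355 0.15      ]
116 280.59 [0.4412 0.2367 0.034 ]
130 280.69 [0.4344 0.2251 0.034 ]
146 280.61 [0.4262 0.2115 0.034 ]
188 281.35 [0.4046 0.1737 0.034 ]
205 281.13 [0.3949 0.1578 0.034 ]
225 279.44 [0.3817 0.1393 0.034 ]
[0.44364842 0.23905793 0.034     ] [0.37862802 0.1296787  0.034     ]
```

Comb centre (0.4111, 0.1844), direction 59.3°, measured length 127 mm against 128 given. The tool yaw matches. Descending and gripping.

Request:
play_rows --increments '[{"dx": 0.06,"dy": 0,"dz": 0.8,"wx": 0,"wy": 0,"wz": 0,"fingers": 1},{"dx": 0,"dy": 0,"dz": 0.8,"wx": 0,"wy": 0,"wz": 0,"fingers": 1},{"dx": 0,"dy": 0,"dz": 0.8,"wx": 0,"wy": 0,"wz": 0,"fingers": 1},{"dx": 0,"dy": 0,"dz": 0.8,"wx": 0,"wy": 0,"wz": 0,"fingers": 1},{"dx": 0,"dy": 0,"dz": 0.8,"wx": 0,"wy": 0,"wz": 0,"fingers": 1},{"dx": 0,"dy": 0,"dz": 0.8,"wx": 0,"wy": 0,"wz": 0,"fingers": 1},{"dx": 0,"dy": 0,"dz": 0.5,"wx": 0,"wy": 0,"wz": 0,"fingers": 1},{"dx": 0,"dy": 0,"dz": 0.4,"wx": 0,"wy": 0,"wz": 0,"fingers": 1},{"dx": 0,"dy": 0,"dz": 0,"wx": 0,"wy": 0,"wz": 0,"fingers": 1},{"dx": 0,"dy": 0,"dz": 0,"wx": 0,"wy": 0,"wz": 0,"fingers": 1}]'

```text
time_s: 3.62
tcp_pos: [0.4079, 0.1796, 0.0137]
ee_rot: [-3.14, 0.002, 1.033]
ft_force: [0.7, 0.5, 0.5]
width: 0.0855
grip_force: 0.0
```

Request:
play_rows --increments '[{"dx": 0,"dy": 0,"dz": 0,"wx": 0,"wy": 0,"wz": 0,"fingers": 0.4},{"dx": 0,"dy": 0,"dz": 0,"wx": 0,"wy": 0,"wz": 0,"fingers": 0.3},{"dx": 0,"dy": 0,"dz": 0,"wx": 0,"wy": 0,"wz": 0,"fingers": 0.2},{"dx": 0,"dy": 0,"dz": 0,"wx": 0,"wy": 0,"wz": 0,"fingers": 0},{"dx": 0,"dy": 0,"dz": 0,"wx": 0,"wy": 0,"wz": 0,"fingers": 0},{"dx": 0,"dy": 0,"dz": 0,"wx": 0,"wy": 0,"wz": 0,"fingers": 0},{"dx": 0,"dy": 0,"dz": 0,"wx": 0,"wy": 0,"wz": 0,"fingers": 0},{"dx": 0,"dy": 0,"dz": 0,"wx": 0,"wy": 0,"wz": 0,"fingers": 0},{"dx": 0,"dy": 0,"dz": 0,"wx": 0,"wy": 0,"wz": 0,"fingers": 0},{"dx": 0,"dy": 0,"dz": 0,"wx": 0,"wy": 0,"wz": 0,"fingers": 0}]'

```text
time_s: 4.45
tcp_pos: [0.4094, 0.18, 0.0149]
ee_rot: [3.141, -0.001, 1.032]
ft_force: [-0.5, -0.6, 5.2]
width: 0.0116
grip_force: 59.4
```

Gripped (width 11.6 mm, 59 N). Next: lift, turn 40°, then carry it over the load place.

Request:
play_rows --increments '[{"dx": 0,"dy": 0,"dz": -0.3,"wx": 0,"wy": 0,"wz": 0,"fingers": 0},{"dx": 0,"dy": 0,"dz": -0.7,"wx": 0,"wy": 0,"wz": 0,"fingers": 0},{"dx": 0,"dy": 0,"dz": -0.8,"wx": 0,"wy": 0,"wz": 0,"fingers": 0},{"dx": 0,"dy": 0,"dz": -0.8,"wx": 0,"wy": 0,"wz": 0,"fingers": 0},{"dx": 0,"dy": 0,"dz": -0.8,"wx": 0,"wy": 0,"wz": -0.6,"fingers": 0},{"dx": 0,"dy": 0,"dz": -0.7,"wx": 0,"wy": 0,"wz": -1,"fingers": 0},{"dx": 0,"dy": 0,"dz": -0.3,"wx": 0,"wy": 0,"wz": -1,"fingers": 0},{"dx": 0,"dy": 0,"dz": 0,"wx": 0,"wy": 0,"wz": -1,"fingers": 0},{"dx": 0,"dy": 0,"dz": 0,"wx": 0,"wy": 0,"wz": -1,"fingers": 0},{"dx": 0,"dy": 0,"dz": 0,"wx": 0,"wy": 0,"wz": -1,"fingers": 0},{"dx": 0,"dy": 0,"dz": 0,"wx": 0,"wy": 0,"wz": -1,"fingers": 0},{"dx": 0,"dy": 0,"dz": 0,"wx": 0,"wy": 0,"wz": -0.07,"fingers": 0}]'

```text
time_s: 5.45
tcp_pos: [0.4085, 0.1798, 0.1899]
ee_rot: [-3.141, 0.0, 1.735]
ft_force: [0.0, -0.2, -1.0]
width: 0.0112
grip_force: 58.5
```

Request:
play_rows --increments '[{"dx": 0.25,"dy": 0.32,"dz": 0,"wx": 0,"wy": 0,"wz": 0,"fingers": 0},{"dx": 0.5,"dy": 0.6,"dz": 0,"wx": 0,"wy": 0,"wz": 0,"fingers": 0},{"dx": 0.5,"dy": 0.65,"dz": 0,"wx": 0,"wy": 0,"wz": 0,"fingers": 0},{"dx": 0.5,"dy": 0.65,"dz": 0,"wx": 0,"wy": 0,"wz": 0,"fingers": 0},{"dx": 0.5,"dy": 0.65,"dz": 0,"wx": 0,"wy": 0,"wz": 0,"fingers": 0},{"dx": 0.5,"dy": 0.65,"dz": 0,"wx": 0,"wy": 0,"wz": 0,"fingers": 0},{"dx": 0.5,"dy": 0.65,"dz": 0,"wx": 0,"wy": 0,"wz": 0,"fingers": 0},{"dx": 0.265,"dy": 0.35,"dz": 0,"wx": 0,"wy": 0,"wz": 0,"fingers": 0},{"dx": 0,"dy": 0,"dz": 0,"wx": 0,"wy": 0,"wz": 0,"fingers": 0},{"dx": 0,"dy": 0,"dz": 0,"wx": 0,"wy": 0,"wz": 0,"fingers": 0},{"dx": 0,"dy": 0,"dz": 0,"wx": 0,"wy": 0,"wz": 0,"fingers": 0}]'

```text
time_s: 6.37
tcp_pos: [0.5644, 0.3469, 0.1895]
ee_rot: [-3.14, 0.001, 1.729]
ft_force: [0.2, -0.5, -0.2]
width: 0.0117
grip_force: 58.8
```

```bash
python3 - <<'E'
from h import *
d=shot('wrist','wrist2')
o=np.array([.5818,.3328,0]);ex=np.array([.16,-.987,0]);ey=np.array([.987,.16,0])
for n,x,y,z in [('c--',-87,-55,12),('c-+',-87,40,12),('c++',127,40,12),('c+-',127,-55,12),('lipL',-50,-1,65),('lipR',50,-1,65),('load',-22,-14,28)]:
    print(n,pix(d,o+ex*x/1e3+ey*y/1e3+np.array([0,0,z/1e3])).round(1))
E
```

```text
c-- [237.  113.8]
c-+ [342.9 113.5]
c++ [332.9 319.1]
c+- [245.3 319.2]
lipL [299.6 164.1]
lipR [298.1 279.6]
load [282.8 188.5]
```

View pics/wrist2.png

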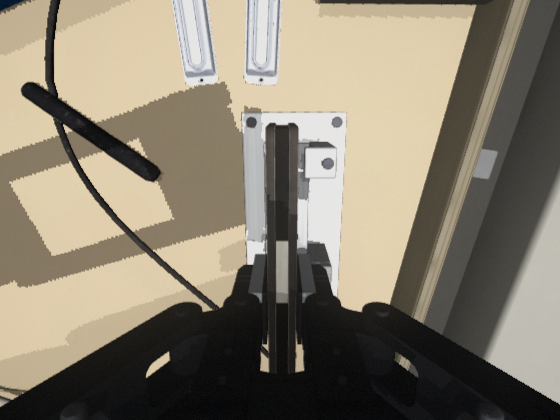

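The plate's far corners appear at (242.5,112) and (347,112), about 4–5 px right of the prediction. I'll use the held comb, which is at tool y = 0, to calibrate the wrist camera's bias and then measure the stop and the edges.

```bash
python3 - <<'E'
from h import *
d=np.load('pics/wrist2.npz'); g=cv2.cvtColor(d['color'],cv2.COLOR_RGB2GRAY)
s=ctrl.observe(); p=np.array(s['tcp_pos']); a=s['ee_rot'][2]; tx=np.array([np.cos(a),np.sin(a),0]); ty=np.array([np.sin(a),-np.cos(a),0]); print(p,a)
top=p[2]-.0149+.034
for k in (.0687,.02): print('comb pred',k,pix(d,np.array([*(p+tx*k)[:2],top])))
print(g[128,255:310]);print(g[180,255:310])
o=np.array([.5818,.3328,0]);ex=np.array([.16,-.987,0]);ey=np.array([.987,.16,0])
def F(u,v,z):
    q=plane(d,u,v,z)-o; return np.round([q@ex*1e3,q@ey*1e3],1)
for r in (120,140,200,230,260,285): 
    print(r,g[r,236:252], g[r,330:352])
print('corners',F(242.5,112,.012),F(347,112,.012),F(338,293,.012))
print('bolts',F(251.5,122,.012),F(337,122,.012))
# top of left stop 65mm: bright patch
print(g[162,300:342]); print(g[140:185,320])
E
```

```text
[0.56438822 0.34671922 0.18985355] 1.7286665322484724
comb pred 0.0687 [280.79345455 126.68000838]
comb pred 0.02 [280.87657401 261.2912493 ]
[185 189 192 192 191 190 191 226 230 230 146  70  60  60  61  62  62  62
  61  92  55  42  39  41  41  40  43  42  40  41  41  40  42  47  64  61
  65  68  64  65  63  67  64 151 222 229 230 229 229 230 230 230 229 229
 230]
[189 187 185 187 186 185 185 185 183 128 114  89  74  72  75  73  77  75
  75  99  59  44  44  45  44  46  44  46  46  46  46  46  45  49  87  78
  73  75  76  76  77  77 100 127 132 133 124 106 101 103 108 107 105 108
 135]
120 [210 209 210 211 180 144 214 198 188 188 114  71  66  68  69  70] [230 230 139 117 123 123 126 124 122 122 121 119 206 229 230 230 187 206
 214 213 212 212]
140 [128 127 125 127 127 127 112 149 184 185 183 184 187 192 190 191] [230 230 229 231 230 230 230 229 230 231 231 230 230 230 229 173 204 214
 212 213 213 214]
200 [126 127 125 125 126 126 126 125 102 151 180 185 180 186 187 187] [231 229 229 230 230 229 231 230 230 231 230 230 187 207 212 211 212 212
 212 211 211 211]
230 [208 209 209 207 208 
[... 179 characters left out ...]
4 155 205 227 229 228 228] [218 229 229 230 229 230 228 231 222 177 204 211 209 210 208 210 210 209
 208 210 209 210]
285 [31 30 32 30 29 31 31 31 30 32 31 28 29 56 66 66] [ 93 215 228 228 228 229 229 221 209 208 208 208 209 208 209 207 208 209
 207 208 207 206]
corners [-88.5 -50. ] [-88.3  43.6] [94.9 44.1]
bolts [-79.9 -42.2] [-79.7  35. ]
[122 120 108 104  76 160 223 230 230 230 229 230 230 230 230 230 230 230
 231 230 230 158  89 101 117 118 119 119 118 119 119 117 118 147 222 214
 182 223 230 230 230 230]
[230 187  73  74  74  73  75 116 183 224 230 230 230 230 230 230 229 229
 230 229 230 229 230 230 231 230 231 230 229 230 229 230 230 229 230 229
 226 202 204 230 230 230 230 229 229]
```

Request:
play_rows --increments '[{"dx": 0,"dy": 0,"dz": 0.4,"wx": 0,"wy": 0,"wz": 0,"fingers": 0},{"dx": 0,"dy": 0,"dz": 0.55,"wx": 0,"wy": 0,"wz": 0,"fingers": 0},{"dx": 0,"dy": 0,"dz": 0.55,"wx": 0,"wy": 0,"wz": 0,"fingers": 0},{"dx": 0,"dy": 0,"dz": 0.55,"wx": 0,"wy": 0,"wz": 0,"fingers": 0},{"dx": 0,"dy": 0,"dz": 0.3,"wx": 0,"wy": 0,"wz": 0,"fingers": 0},{"dx": 0,"dy": 0,"dz": 0,"wx": 0,"wy": 0,"wz": 0,"fingers": 0},{"dx": 0,"dy": 0,"dz": 0,"wx": 0,"wy": 0,"wz": 0,"fingers": 0},{"dx": 0,"dy": 0,"dz": 0,"wx": 0,"wy": 0,"wz": 0,"fingers": 0}]'

```text
time_s: 7.08
tcp_pos: [0.5659, 0.3476, 0.0983]
ee_rot: [3.139, -0.001, 1.73]
ft_force: [0.1, 0.2, -1.0]
width: 0.0114
grip_force: 58.8
```

```bash
python3 - <<'E'
from h import *
d=shot('wrist','wrist3'); e=shot('top','top3'); 
im=np.zeros((600,800,3),np.uint8); im[:420,:560]=d['color'][:,:,::-1]
c=cv2.resize(e['color'][115:205,150:300,::-1],(560,336),interpolation=cv2.INTER_CUBIC)
im[:,:]=0; im[:330,:440]=cv2.resize(d['color'][:,:,::-1],(440,330)); im[:264,360:]=0; im=np.zeros((600,800,3),np.uint8)
im[:420,:560]=d['color'][:,:,::-1]; im[430:600,:284]=cv2.resize(e['color'][115:205,150:300,::-1],(284,170))
cv2.imwrite('pics/z3.png',im)
s=ctrl.observe(); print(s['tcp_pos'],s['ee_rot'],s['ft_force'])
E
```

```text
[0.56623673 0.34793046 0.09867422] [ 3.13832534e+00 -1.05710079e-03  1.73001397e+00] [-0.50308763  0.08403794 -0.50610787]
```

View pics/z3.png

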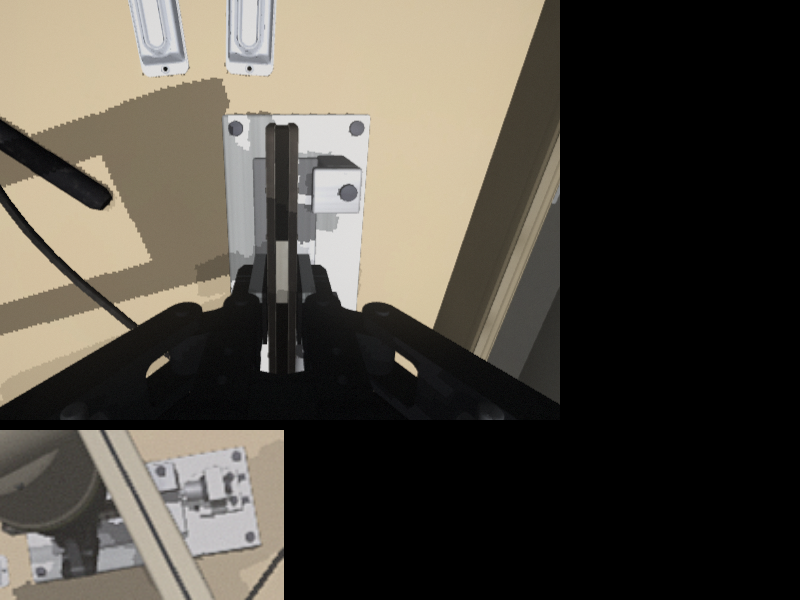

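The view shows the left stop's top at columns 313–361, rows 167–213, with the comb at column 282. Working out its offset from the tool.

```bash
python3 - <<'E'
from h import *
d=np.load('pics/wrist3.npz'); g=cv2.cvtColor(d['color'],cv2.COLOR_RGB2GRAY)
p=np.array([.5661,.3477,.0958]); p[2]=.0984; a=1.7295; tx=np.array([np.cos(a),np.sin(a),0]); ty=np.array([np.sin(a),-np.cos(a),0])
def F(u,v,z):
    q=plane(d,u,v,z)-p; return np.round([-q@tx*1e3,q@ty*1e3],1)
print('lip row',g[195,300:370]); print('stop col',g[150:220,330]); print('comb',g[150,258:305])
print('comb end/centre',F(281.5,125,p[2]+.0191),F(282,200,p[2]+.0191))
print('lip front',F(313,180,.065),F(313,205,.065),'back',F(361.5,190,.065))
print('stop x ends',F(330,167.5,.065),F(330,212.5,.065))
print('plate',F(223.5,115,.012),F(370,115,.012),F(357,300,.012),F(230.5,275,.012))
print('bed',F(254,158,.028),F(254,230,.028)); print(g[180,215:262],g[275,222:240],g[300,350:364],g[118,215:230],g[118,362:376])
E
```

```text
lip row [220 218 219 220 220 186 162 158 156 154 152  93  69 106 168 213 219 219
 218 217 217 216 215 217 216 216 215 214 213 212 214 212 213 212 211 213
 213 178 168 146  79  89  99 103 101 104 101 102 103 103 100 100 100 103
 101 101 110 195 205 183 166 213 221 223 187 197 202 202 201 201]
stop col [220 201 170 169 159 115  67  65  68  70  68  68  69  68  69  76  77  71
 103 157 197 217 221 220 220 221 222 220 222 222 221 220 222 221 222 221
 218 215 212 213 213 214 216 216 214 214 213 216 215 217 217 215 216 211
 207 211 212 210 209 206 207 202 182 161 167 165 167 166 165 167]
comb [172 173 175 181 182 180 180 129  77  67  68  72  73  74  76  71  88  56
  44  44  42  43  45  43  43  44  45  43  43  43  48  85  74  72  73  75
  78  77  80  88 177 215 220 221 220 219 219]
comb end/centre [-69.   -0.2] [-43.4   0. ]
lip front [-39.7  15.9] [-26.5  16.3] back [-34.5  40.9]
stop x ends [-46.1  24.2] [-22.5  25.3]
plate [-70.7 -36.8] [-70.7  56. ] [62.7 56.6] [ 41.9 -37.3]
bed [-45.7 -16.8] [  0.9 -17.9]
[118 118 117 119 117 117 117 117 118 117 126 147 168 171 169 168 169 172
 175 176 177 175 175 179 176 179 176 174 171 172 173 174 174 172 171 172
 172 170 115 109 120 122 124 122 124 124 126] [133 133 134 100  91 159 172 103 105 120 129 128 129 130  70  34  30  29] [219 220 219 219 218 218 204 197 197 198 196 196 195 196] [118 118 119 118 119 119 106 128 151 174 175 175 173 214 221] [223 222 221 220 221 222 222 221 177 196 203 201 202 202]
```

From this near view, the comb centre is at fixture (−21, −17) mm. The lip, plate and bed all agree to about 1 mm, and the comb is parallel to the stops. Shifting +2 mm in y, then lowering and pressing.

Request:
play_rows --increments '[{"dx": 0,"dy": 0.05,"dz": 0.25,"wx": 0,"wy": 0,"wz": 0,"fingers": 0},{"dx": 0,"dy": 0,"dz": 0.4,"wx": 0,"wy": 0,"wz": 0,"fingers": 0},{"dx": 0,"dy": 0,"dz": 0.4,"wx": 0,"wy": 0,"wz": 0,"fingers": 0},{"dx": 0,"dy": 0,"dz": 0.25,"wx": 0,"wy": 0,"wz": 0,"fingers": 0},{"dx": 0,"dy": 0,"dz": 0,"wx": 0,"wy": 0,"wz": 0,"fingers": 0},{"dx": 0,"dy": 0,"dz": 0,"wx": 0,"wy": 0,"wz": 0,"fingers": 0},{"dx": 0,"dy": 0,"dz": 0,"wx": 0,"wy": 0,"wz": 0,"fingers": 0}]'

```text
time_s: 7.77
tcp_pos: [0.5676, 0.348, 0.0452]
ee_rot: [3.14, -0.0, 1.73]
ft_force: [-0.1, 0.1, -0.0]
width: 0.0115
grip_force: 58.8
```

Request:
play_rows --increments '[{"dx": 0,"dy": 0,"dz": 0.05,"wx": 0,"wy": 0,"wz": 0,"fingers": 0},{"dx": 0,"dy": 0,"dz": 0.05,"wx": 0,"wy": 0,"wz": 0,"fingers": 0},{"dx": 0,"dy": 0,"dz": 0.05,"wx": 0,"wy": 0,"wz": 0,"fingers": 0},{"dx": 0,"dy": 0,"dz": 0,"wx": 0,"wy": 0,"wz": 0,"fingers": 0},{"dx": 0,"dy": 0,"dz": 0,"wx": 0,"wy": 0,"wz": 0,"fingers": 0},{"dx": 0,"dy": 0,"dz": 0,"wx": 0,"wy": 0,"wz": 0,"fingers": 0}]'

```text
time_s: 8.27
tcp_pos: [0.5677, 0.3481, 0.0392]
ee_rot: [3.14, -0.001, 1.73]
ft_force: [2.5, 1.4, 3.8]
width: 0.0111
grip_force: 59.4
```

Request:
play_rows --increments '[{"dx": 0,"dy": 0,"dz": 0.04,"wx": 0,"wy": 0,"wz": 0,"fingers": 0},{"dx": 0,"dy": 0,"dz": 0.04,"wx": 0,"wy": 0,"wz": 0,"fingers": 0},{"dx": 0,"dy": 0,"dz": 0,"wx": 0,"wy": 0,"wz": 0,"fingers": 0},{"dx": 0,"dy": 0,"dz": 0,"wx": 0,"wy": 0,"wz": 0,"fingers": 0},{"dx": 0,"dy": 0,"dz": 0,"wx": 0,"wy": 0,"wz": 0,"fingers": 0},{"dx": 0,"dy": 0,"dz": 0,"wx": 0,"wy": 0,"wz": 0,"fingers": 0}]'

```text
time_s: 8.77
tcp_pos: [0.5672, 0.3478, 0.0353]
ee_rot: [3.141, -0.0, 1.73]
ft_force: [1.8, 1.7, 5.3]
width: 0.0115
grip_force: 59.5
```

```bash
python3 - <<'E'
from h import *
d=shot('wrist','wrist4'); s=ctrl.observe(); print(s['tcp_pos'],s['ee_rot'],s['ft_force'],s['ft_torque'])
im=np.hstack([d['color'][100:320,200:400,::-1]]); cv2.imwrite('pics/z4.png',cv2.resize(im,(545,600),interpolation=cv2.INTER_CUBIC))
E
```

```text
[0.56714544 0.34783449 0.03527949] [ 3.14121547e+00 -2.03227884e-04  1.73022838e+00] [2.05505881 2.49140554 4.92332347] [ 0.28806662 -0.45593436  0.00379753]
```

View pics/z4.png

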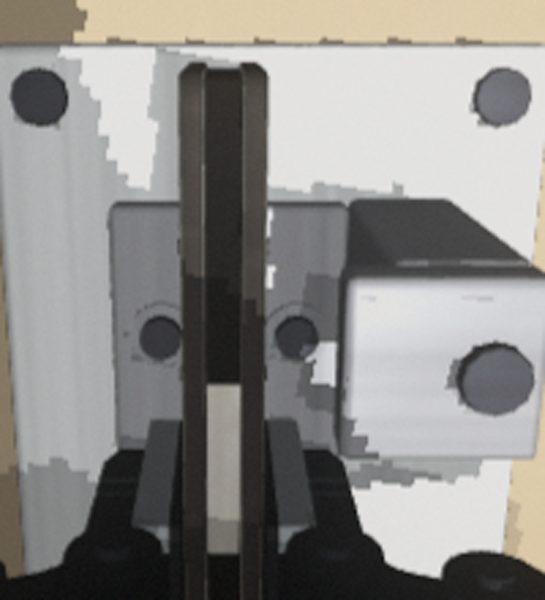

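The view shows the comb parallel to the lip and in front of it, with a gap of about 10 mm. I'll probe gently for the bed's hard stop as a height datum.

Request:
play_rows --increments '[{"dx": 0,"dy": 0,"dz": 0.025,"wx": 0,"wy": 0,"wz": 0,"fingers": 0},{"dx": 0,"dy": 0,"dz": 0,"wx": 0,"wy": 0,"wz": 0,"fingers": 0},{"dx": 0,"dy": 0,"dz": 0,"wx": 0,"wy": 0,"wz": 0,"fingers": 0},{"dx": 0,"dy": 0,"dz": 0,"wx": 0,"wy": 0,"wz": 0,"fingers": 0}]'

```text
time_s: 9.15
tcp_pos: [0.5672, 0.3478, 0.0349]
ee_rot: [3.141, -0.0, 1.73]
ft_force: [0.1, 1.0, 9.5]
width: 0.0117
grip_force: 60.1
```

The hard stop is at TCP z ≈ 0.035. Raising about 1.5 mm for clearance, then sliding under the lips.

Request:
play_rows --increments '[{"dx": 0,"dy": 0,"dz": -0.04,"wx": 0,"wy": 0,"wz": 0,"fingers": 0},{"dx": 0,"dy": 0,"dz": 0,"wx": 0,"wy": 0,"wz": 0,"fingers": 0},{"dx": 0,"dy": 0.06,"dz": 0,"wx": 0,"wy": 0,"wz": 0,"fingers": 0},{"dx": 0,"dy": 0.06,"dz": 0,"wx": 0,"wy": 0,"wz": 0,"fingers": 0},{"dx": 0,"dy": 0.06,"dz": 0,"wx": 0,"wy": 0,"wz": 0,"fingers": 0},{"dx": 0,"dy": 0.06,"dz": 0,"wx": 0,"wy": 0,"wz": 0,"fingers": 0},{"dx": 0,"dy": 0.06,"dz": 0,"wx": 0,"wy": 0,"wz": 0,"fingers": 0},{"dx": 0,"dy": 0,"dz": 0,"wx": 0,"wy": 0,"wz": 0,"fingers": 0},{"dx": 0,"dy": 0,"dz": 0,"wx": 0,"wy": 0,"wz": 0,"fingers": 0}]'

```text
time_s: 9.9
tcp_pos: [0.5781, 0.3492, 0.0349]
ee_rot: [-3.139, 0.001, 1.73]
ft_force: [-1.6, 0.0, 5.3]
width: 0.0115
grip_force: 59.7
```

Request:
play_rows --increments '[{"dx": 0,"dy": 0.05,"dz": 0,"wx": 0,"wy": 0,"wz": 0,"fingers": 0},{"dx": 0,"dy": 0.05,"dz": 0,"wx": 0,"wy": 0,"wz": 0,"fingers": 0},{"dx": 0,"dy": 0,"dz": 0,"wx": 0,"wy": 0,"wz": 0,"fingers": 0},{"dx": 0,"dy": 0,"dz": 0,"wx": 0,"wy": 0,"wz": 0,"fingers": 0}]'

```text
time_s: 10.23
tcp_pos: [0.582, 0.3498, 0.0349]
ee_rot: [-3.139, 0.001, 1.73]
ft_force: [-2.4, 0.7, 6.1]
width: 0.0111
grip_force: 59.7
```

Request:
play_rows --increments '[{"dx": 0,"dy": 0.025,"dz": 0,"wx": 0,"wy": 0,"wz": 0,"fingers": 0},{"dx": 0,"dy": 0,"dz": 0,"wx": 0,"wy": 0,"wz": 0,"fingers": 0},{"dx": 0,"dy": 0,"dz": 0,"wx": 0,"wy": 0,"wz": 0,"fingers": 0},{"dx": 0,"dy": 0,"dz": 0,"wx": 0,"wy": 0,"wz": 0,"fingers": 0}]'

```text
time_s: 10.57
tcp_pos: [0.5823, 0.3499, 0.0349]
ee_rot: [-3.138, 0.001, 1.73]
ft_force: [-5.9, -1.8, 8.1]
width: 0.0114
grip_force: 60.0
```

Request:
play_rows --increments '[{"dx": 0,"dy": 0.025,"dz": 0,"wx": 0,"wy": 0,"wz": 0,"fingers": 0},{"dx": 0,"dy": 0,"dz": 0,"wx": 0,"wy": 0,"wz": 0,"fingers": 0},{"dx": 0,"dy": 0,"dz": 0,"wx": 0,"wy": 0,"wz": 0,"fingers": 0},{"dx": 0,"dy": 0,"dz": 0,"wx": 0,"wy": 0,"wz": 0,"fingers": 0}]'

```text
time_s: 10.9
tcp_pos: [0.5823, 0.3498, 0.0349]
ee_rot: [-3.136, 0.001, 1.731]
ft_force: [-10.4, -3.3, 12.0]
width: 0.0114
grip_force: 60.6
```

```bash
python3 - <<'E'
from h import *
d=shot('wrist','wrist5'); s=ctrl.observe(); print(s['tcp_pos'],s['ee_rot'],s['ft_force'],s['ft_torque'])
im=np.hstack([d['color'][100:320,200:400,::-1]]); cv2.imwrite('pics/z5.png',cv2.resize(im,(545,600),interpolation=cv2.INTER_CUBIC))
E
```

```text
[0.58236644 0.34985767 0.03491003] [-3.13585756e+00  1.32481224e-03  1.73052866e+00] [-11.48082886  -3.30632172  11.81530236] [-0.36646064  1.56789326 -0.00980819]
```

View pics/z5.png

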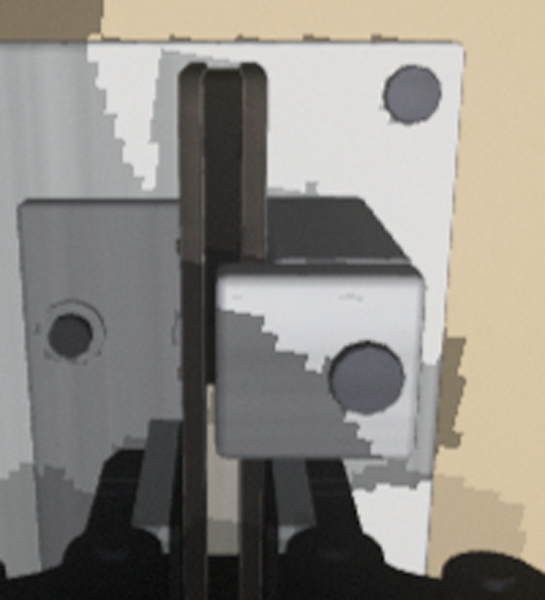

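The lip overlaps the comb by about 7 mm (crop columns 217–267), so the comb is flat under the lips against the stops. Easing the side and down pressure, then sliding towards the end stop.

Request:
play_rows --increments '[{"dx": 0,"dy": -0.03,"dz": -0.03,"wx": 0,"wy": 0,"wz": 0,"fingers": 0},{"dx": 0,"dy": 0,"dz": 0,"wx": 0,"wy": 0,"wz": 0,"fingers": 0},{"dx": 0,"dy": 0,"dz": 0,"wx": 0,"wy": 0,"wz": 0,"fingers": 0},{"dx": 0,"dy": 0,"dz": 0,"wx": 0,"wy": 0,"wz": 0,"fingers": 0}]'

```text
time_s: 11.28
tcp_pos: [0.5823, 0.3499, 0.0361]
ee_rot: [-3.138, 0.001, 1.73]
ft_force: [-5.3, -1.6, 7.7]
width: 0.0112
grip_force: 59.9
```

Request:
play_rows --increments '[{"dx": -0.05,"dy": 0,"dz": 0,"wx": 0,"wy": 0,"wz": 0,"fingers": 0},{"dx": -0.05,"dy": 0,"dz": 0,"wx": 0,"wy": 0,"wz": 0,"fingers": 0},{"dx": -0.05,"dy": 0,"dz": 0,"wx": 0,"wy": 0,"wz": 0,"fingers": 0},{"dx": -0.05,"dy": 0,"dz": 0,"wx": 0,"wy": 0,"wz": 0,"fingers": 0},{"dx": -0.05,"dy": 0,"dz": 0,"wx": 0,"wy": 0,"wz": 0,"fingers": 0},{"dx": 0,"dy": 0,"dz": 0,"wx": 0,"wy": 0,"wz": 0,"fingers": 0},{"dx": 0,"dy": 0,"dz": 0,"wx": 0,"wy": 0,"wz": 0,"fingers": 0}]'

```text
time_s: 11.87
tcp_pos: [0.5838, 0.3407, 0.036]
ee_rot: [-3.139, -0.0, 1.731]
ft_force: [-4.2, 2.2, 5.0]
width: 0.0116
grip_force: 59.6
```

Request:
play_rows --increments '[{"dx": -0.05,"dy": 0,"dz": 0,"wx": 0,"wy": 0,"wz": 0,"fingers": 0},{"dx": -0.05,"dy": 0,"dz": 0,"wx": 0,"wy": 0,"wz": 0,"fingers": 0},{"dx": 0,"dy": 0,"dz": 0,"wx": 0,"wy": 0,"wz": 0,"fingers": 0},{"dx": 0,"dy": 0,"dz": 0,"wx": 0,"wy": 0,"wz": 0,"fingers": 0}]'

```text
time_s: 12.2
tcp_pos: [0.5844, 0.3368, 0.036]
ee_rot: [-3.139, -0.0, 1.73]
ft_force: [-4.9, 2.5, 4.8]
width: 0.0115
grip_force: 59.6
```

Request:
play_rows --increments '[{"dx": -0.05,"dy": 0,"dz": 0,"wx": 0,"wy": 0,"wz": 0,"fingers": 0},{"dx": 0,"dy": 0,"dz": 0,"wx": 0,"wy": 0,"wz": 0,"fingers": 0},{"dx": 0,"dy": 0,"dz": 0,"wx": 0,"wy": 0,"wz": 0,"fingers": 0}]'

```text
time_s: 12.45
tcp_pos: [0.5848, 0.3349, 0.036]
ee_rot: [-3.139, -0.0, 1.731]
ft_force: [-5.0, 2.9, 5.0]
width: 0.0115
grip_force: 59.6
```

Request:
play_rows --increments '[{"dx": -0.05,"dy": 0,"dz": 0,"wx": 0,"wy": 0,"wz": 0,"fingers": 0},{"dx": 0,"dy": 0,"dz": 0,"wx": 0,"wy": 0,"wz": 0,"fingers": 0},{"dx": 0,"dy": 0,"dz": 0,"wx": 0,"wy": 0,"wz": 0,"fingers": 0}]'

```text
time_s: 12.7
tcp_pos: [0.5851, 0.3329, 0.036]
ee_rot: [-3.139, -0.0, 1.731]
ft_force: [-4.8, 3.8, 5.3]
width: 0.0116
grip_force: 59.6
```

Request:
play_rows --increments '[{"dx": -0.05,"dy": 0,"dz": 0,"wx": 0,"wy": 0,"wz": 0,"fingers": 0},{"dx": 0,"dy": 0,"dz": 0,"wx": 0,"wy": 0,"wz": 0,"fingers": 0},{"dx": 0,"dy": 0,"dz": 0,"wx": 0,"wy": 0,"wz": 0,"fingers": 0}]'

```text
time_s: 12.95
tcp_pos: [0.5854, 0.331, 0.036]
ee_rot: [-3.139, -0.0, 1.731]
ft_force: [-4.6, 3.1, 5.1]
width: 0.0116
grip_force: 59.6
```

Request:
play_rows --increments '[{"dx": -0.05,"dy": 0,"dz": 0,"wx": 0,"wy": 0,"wz": 0,"fingers": 0},{"dx": 0,"dy": 0,"dz": 0,"wx": 0,"wy": 0,"wz": 0,"fingers": 0},{"dx": 0,"dy": 0,"dz": 0,"wx": 0,"wy": 0,"wz": 0,"fingers": 0}]'

```text
time_s: 13.2
tcp_pos: [0.5857, 0.3291, 0.036]
ee_rot: [-3.139, -0.001, 1.731]
ft_force: [-5.7, 3.0, 5.4]
width: 0.0112
grip_force: 59.6
```

Request:
play_rows --increments '[{"dx": -0.05,"dy": 0,"dz": 0,"wx": 0,"wy": 0,"wz": 0,"fingers": 0},{"dx": 0,"dy": 0,"dz": 0,"wx": 0,"wy": 0,"wz": 0,"fingers": 0},{"dx": 0,"dy": 0,"dz": 0,"wx": 0,"wy": 0,"wz": 0,"fingers": 0}]'

```text
time_s: 13.45
tcp_pos: [0.586, 0.3271, 0.036]
ee_rot: [-3.139, -0.001, 1.731]
ft_force: [-4.7, 3.8, 4.6]
width: 0.0115
grip_force: 59.6
```

Request:
play_rows --increments '[{"dx": -0.05,"dy": 0,"dz": 0,"wx": 0,"wy": 0,"wz": 0,"fingers": 0},{"dx": 0,"dy": 0,"dz": 0,"wx": 0,"wy": 0,"wz": 0,"fingers": 0},{"dx": 0,"dy": 0,"dz": 0,"wx": 0,"wy": 0,"wz": 0,"fingers": 0}]'

```text
time_s: 13.7
tcp_pos: [0.5862, 0.3261, 0.0361]
ee_rot: [-3.139, -0.002, 1.731]
ft_force: [-5.5, 7.3, 2.7]
width: 0.0112
grip_force: 59.4
```

Request:
play_rows --increments '[{"dx": -0.03,"dy": 0,"dz": 0,"wx": 0,"wy": 0,"wz": 0,"fingers": 0},{"dx": 0,"dy": 0,"dz": 0,"wx": 0,"wy": 0,"wz": 0,"fingers": 0},{"dx": 0,"dy": 0,"dz": 0,"wx": 0,"wy": 0,"wz": 0,"fingers": 0},{"dx": 0,"dy": 0,"dz": 0,"wx": 0,"wy": 0,"wz": 0,"fingers": 0}]'

```text
time_s: 14.03
tcp_pos: [0.5862, 0.326, 0.0361]
ee_rot: [-3.139, -0.003, 1.731]
ft_force: [-4.5, 12.5, 3.1]
width: 0.0114
grip_force: 59.2
```

It's home: no more travel, and the force rose to 12 N. Letting the bed rise so it clamps the comb.

Request:
play_rows --increments '[{"dx": 0,"dy": 0,"dz": -0.03,"wx": 0,"wy": 0,"wz": 0,"fingers": 0},{"dx": 0,"dy": 0,"dz": -0.02,"wx": 0,"wy": 0,"wz": 0,"fingers": 0},{"dx": 0,"dy": 0,"dz": 0,"wx": 0,"wy": 0,"wz": 0,"fingers": 0},{"dx": 0,"dy": 0,"dz": 0,"wx": 0,"wy": 0,"wz": 0,"fingers": 0}]'

```text
time_s: 14.37
tcp_pos: [0.5861, 0.326, 0.0374]
ee_rot: [-3.139, -0.003, 1.731]
ft_force: [-1.3, 13.6, -2.8]
width: 0.0113
grip_force: 58.6
```

Request:
play_rows --increments '[{"dx": 0.015,"dy": 0,"dz": 0,"wx": 0,"wy": 0,"wz": 0,"fingers": 0},{"dx": 0,"dy": 0,"dz": 0,"wx": 0,"wy": 0,"wz": 0,"fingers": 0.15},{"dx": 0,"dy": 0,"dz": 0,"wx": 0,"wy": 0,"wz": 0,"fingers": 0.25},{"dx": 0,"dy": 0,"dz": 0,"wx": 0,"wy": 0,"wz": 0,"fingers": 0.4},{"dx": 0,"dy": 0,"dz": 0,"wx": 0,"wy": 0,"wz": 0,"fingers": 0.45},{"dx": 0,"dy": 0,"dz": 0,"wx": 0,"wy": 0,"wz": 0,"fingers": 0.45},{"dx": 0,"dy": 0,"dz": 0,"wx": 0,"wy": 0,"wz": 0,"fingers": 0.45}]'

```text
time_s: 14.95
tcp_pos: [0.5879, 0.3237, 0.0388]
ee_rot: [-3.141, 0.0, 1.73]
ft_force: [1.1, 0.2, -0.0]
width: 0.0382
grip_force: 0.0
```

Request:
play_rows --increments '[{"dx": 0,"dy": 0,"dz": -0.3,"wx": 0,"wy": 0,"wz": 0,"fingers": 0.45},{"dx": 0,"dy": 0,"dz": -0.5,"wx": 0,"wy": 0,"wz": 0,"fingers": 0.45},{"dx": 0,"dy": 0,"dz": -0.6,"wx": 0,"wy": 0,"wz": 0,"fingers": 0.45},{"dx": 0,"dy": 0,"dz": -0.6,"wx": 0,"wy": 0,"wz": 0,"fingers": 0.45},{"dx": 0,"dy": 0,"dz": -0.6,"wx": 0,"wy": 0,"wz": 0,"fingers": 0.45},{"dx": 0,"dy": 0,"dz": -0.5,"wx": 0,"wy": 0,"wz": 0,"fingers": 0.45},{"dx": 0.5,"dy": 0,"dz": 0,"wx": 0,"wy": 0,"wz": 0,"fingers": 0.45},{"dx": 0.5,"dy": 0,"dz": 0,"wx": 0,"wy": 0,"wz": 0,"fingers": 0.45},{"dx": 0,"dy": 0,"dz": 0,"wx": 0,"wy": 0,"wz": 0,"fingers": 0.45},{"dx": 0,"dy": 0,"dz": 0,"wx": 0,"wy": 0,"wz": 0,"fingers": 0.45}]'

```text
time_s: 15.78
tcp_pos: [0.5813, 0.3644, 0.1639]
ee_rot: [3.141, -0.0, 1.732]
ft_force: [0.9, -0.3, 0.5]
width: 0.0387
grip_force: 0.0
```

```bash
python3 - <<'E'
from h import *
d=shot('wrist','wrist6'); e=shot('scene','scene6')
im=np.zeros((600,800,3),np.uint8); im[:360,:480]=cv2.resize(d['color'][:,:,::-1],(480,360))
im[:300,480:]=cv2.resize(e['color'][140:240,220:330,::-1],(320,300),interpolation=cv2.INTER_CUBIC)
im[360:600,:480]=cv2.resize(d['color'][120:330,180:420,::-1],(480,420),interpolation=cv2.INTER_CUBIC)[180:]
cv2.imwrite('pics/z6.png',im)
E
```

```text
(no output)
```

View pics/z6.png

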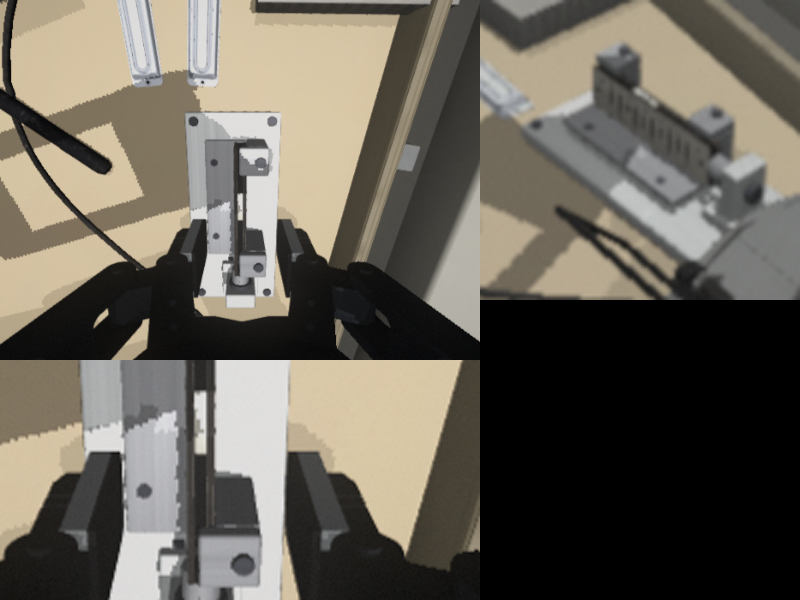

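The view shows the comb upright under both lips (wrist panel, columns 237–245), with its end at the spindle. The gripper is clear, and the marker is in view and undisturbed.

```bash
python3 -c "
from bench import ctrl
print(ctrl.hand_in())"
```

```text
the job is handed in; nothing more can be done
None
```

The comb is loaded and the job handed in (no verdict came back): the last pictures show it upright under both lips and up against the end stop, and the gripper is clear; the sensing pin wasn't visible, so I judged it pushed in from the comb stopping hard against the end stop.

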